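# Reset a tripped test box through its sunken key

### The job

The longer of the two grey boxes, the one with a sliding shutter on top, has tripped and must be reset. With the fingertips, gently slide the shutter fully open without gripping it, reach down into the well it uncovers and press the sunken round key all the way down for about a second, then let the key come up and slide the shutter fully shut again in the same way. Leave the other box's sunken square key unpressed and every loose thing where it stands.

Things in the scene. Friction and masses are not known exactly. Their poses are not given: they have to be found in the camera images.
- reset_box: the longer grey box, fixed to the cart, 84 (x) x 150 (y) x 55 mm (z, up), aluminium top. Origin: centre of its underside; x points away from the robot, y to the robot's left, turned by up to 0.3 rad. Guide rails 6 mm high run along y on its top at x = -33.5 and +33.5 mm. Pushing or squeezing it or its parts with over 38 N is too rough
- well_mouth (a point): centre of the mouth of the reset box's square well, in its top, at x = 0, y = -35, z = 55 mm of the box. The well is 48 x 48 mm, sides along the box's x and y, 25 mm deep, with the round key standing on its bottom; the shutter covers it when shut
- shutter (a joint): how far the shutter is open, m: 0 = fully shut over the well (end stop), 0.066 = fully open (end stop); it starts somewhere between 0 and 0.02, slides along the box's +y to open, with about 3 N of friction, and stays where it is left
- shutter_dish (a point): centre of the floor of the shutter's dish, 59 mm above the cart top. The shutter is a dark steel square tray, 58 x 58 mm outside: a dish 48 x 48 mm, 12 mm deep, in 5 mm walls (rims 71 mm above the cart top). A fingertip in the dish moved against a wall carries the shutter along. At joint value 0 it lies over the well, at x = 0, y = -35 mm of the reset box
- reset_key (a joint): how far the round reset key is pressed, m: 0 = up, 0.006 = all the way down (end stop); a spring returns it; 1 N starts it and 4.5 N holds it fully down
- reset_key_top (a point): centre of the top of the round black reset key, 26 mm across; unpressed it is 39 mm above the cart top, 16 mm below the mouth of the well, at x = 0, y = -35 mm of the reset box; the well's floor is 9 mm below it. It moves straight down
- start_box: the other box, fixed to the cart: the shorter grey box, 84 (x) x 120 (y) x 55 mm, without a shutter, with an open well of the same size at y = -25 mm and a square key in it. Origin at the centre of its underside, axes as for the reset box. The two boxes stand side by side, either one on the left
- start_key (a joint): how far the start box's square key (24 mm wide) is pressed, m: 0 = up, 0.006 = down. It must not be pressed
- battery_9v: upright black 9 V block battery, 18x27x48 mm, standing on the free end of the start box's top; loose; origin at the centre of its underside, z up; to be left alone
- spare_knob: small black round knob, 22 mm across, 19 mm high, on the free end of the start box's top; loose; origin at the centre of its underside, z up; to be left alone
- relay: clear-cased relay, 23x29x30 mm, on the cart top just behind the start box; loose; origin at the centre of its underside, z up; to be left alone
- n_adapter: upright metal coaxial adapter, 19 mm across, 47 mm high, on the cart top just behind the reset box; loose; origin at the centre of its underside, z up; to be left alone
- flux_bottle: small bottle with a black cap, 30 mm across, 68 mm high, at the back right; loose; origin at the centre of its underside, z up; to be left alone
- tape_blue: roll of tape lying flat, 63 mm across, 19 mm high, at the back right; loose; origin at the centre of its underside, z up; to be left alone

How it is judged:
By the outcome, as a careful person would: the job done as asked, in the order asked, and still so for the second after the job is handed in, with the robot touching nothing.
It also fails if it takes over 51 s, if anything falls off the work surface, if the arm or the gripper's body presses on something with over 40 N, if the wrist force passes 120 N, or if a joint passes its speed limit or range.

### The arm

A 7-joint arm with a two-finger parallel gripper is mounted at the origin on a cart in front of the work surface, level with it; the furniture and walls round the work are solid. World frame = base frame: x ahead of the robot, y to its left, z up, the work surface at z = 0. Lengths are in m, angles in rad, forces in N, time in s.
With the tool pointing down it reaches from about 0.425 to 0.875 m from the base axis. Payload 4.7 kg.
Tool frame: the origin (TCP) lies at the very end of the fingers, on their centre line; the grasp point (between the pads) lies 19 mm behind it (manip.grasp_offset is the distance from the TCP to the grasp point, in m); z points along the fingers, y is the line along which they close (so a half turn about z gives the same grasp; the last joint's range is limited). The gripper opens to 87 mm and grips with 3 to 60 N. Pads are 19 mm wide; open, the fingers measure 117 mm over their backs; the gripper's body (75 mm by 190 mm) begins 51 mm behind the grasp point.
Start: joints at [1.202, 0.321, -0.07, 1.45, 0.023, 1.371, -0.057], TCP at [0.243, -0.603, 0.223] pointing down, gripper open.
Joint ranges: [-2.86, 2.86], [-0.3, 2.09], [-1.38, 1.24], [0.06, 2.45], [-1.56, 4.7], [0.09, 2.05], [-2.69, 2.69]. Speed limits (rad/s): [2.57, 2.57, 3.14, 3.14, 3.14, 3.14, 3.14].

### API

Orientations are given as a 3x3 rotation matrix whose columns are the frame's x, y, z axes.
In Python, from plant import manip gives the robot as it stands.
- The arm moves only by the shell command python3 -m creep 'ROWS' [FORCE]. ROWS is JSON, a list of rows, each a list of 7 numbers: the closure, from 0 (fully open) to 1 (shut), then the shift along the tool's x, y, z in mm, then the turn, a rotation vector about the tool's x, y, z in rad. In form: [[hand, tx, ty, tz, ax, ay, az], ...]. A call has 1 to 12 rows; each row shifts and turns the commanded pose from where the row before left it, along the tool's axes as they then stand; what a row does not reach is not made up. A row lasts 1/10 s, in which the tool goes at most 50 mm and 8.59 degrees, less where a joint would pass 70% of its speed; a pose out of reach is approached as far as the arm can. A call with a gripper value outside its range is refused whole. The fingers move at their own pace and stop on an object; FORCE is the grip in N (left out, the last holds). Time passes only in rows, so rows that do not move let the fingers close. It gives the time, the measured TCP pose, the force, the opening and the grip force at its end, in the units of the state.
- manip.get_obs(): the state, without advancing time (a new reading comes with each control period).
- manip.camera(name): name is "side" or "top"; returns the picture (480x640x3 uint8, red, green, blue); there is no depth.
- manip.camera_params(name): a dict with "vertical_fov" (degrees; the focal length in pixels is half the picture's height over the tangent of half this angle, whatever the lens; pixels are square), "cx", "cy" (the principal point, pixels), "cam_to_world" (4x4, takes a point from camera to world coordinates). Camera axes: x right, y down, z forward; pixel columns grow to the right and rows downward; lengths in m; the calibration is good to about 2 mm. A picture is of the moment at which its call begins. camera_params takes no time and is no camera call.
- manip.close_job(): hands the job in; it is judged then, once.
Trained networks look in the newest picture that a camera, given by its name, has taken for a name from the list of things; names that differ only in an ending like _2 or _b are one class to them, and where a whole thing is asked for, a point or a joint stands for the part that bears it (a point fixed in the world has none). Each returns a list of dicts, best first, with "confidence" (0 to 1); they miss things now and then, are a little off and sometimes report something else, mostly with a low value. They report only what shows in the picture. A call takes as long as a camera call.
- manip.search_frame(label, camera): "position" ([x, y, z] in m, in the coordinates of the camera as it stood for that picture, good to about 4 mm: the middle of the surface that is visible of it).
The state is a dict: "clock": time; "joint_pos": joint angles; "dq": joint speeds; "tau": joint torques, N m; "tool_pos": TCP position; "eef_rot": TCP orientation; "force": force on the tool from outside, world axes, zero at the start; "ft_torque": the same for the moment, N m; "gripper_width": opening from 0.0 (shut) to 1.0 (fully open); "grip_force": force on a finger pad.
Only numpy, scipy, OpenCV 4.12 (cv2) and the standard library are available. Lean on these libraries where they do the work, as an engineer would, in place of code of your own. Each camera call takes 0.05 s, during which the arm holds its last target. There are 200 camera calls.

## Working session

There is one attempt and no reset: what is moved stays moved. The work goes in short steps, Python scripts to look and compute and a shell command to move; the robot and the scene stay as the last step left them, time stands still between calls to the robot, and variables do not carry over. Pictures are saved under pics/ and viewed, at most 10 in all, crops included, and the job is handed in when it is done.

```bash
mkdir -p pics
cat > h.py <<'E'
import numpy as np,cv2
from plant import manip
def par(n):
    p=manip.camera_params(n);T=np.array(p["cam_to_world"]);f=240/np.tan(np.radians(p["vertical_fov"])/2);return p,T,f
def px2w(n,u,v,z):
    p,T,f=par(n);d=T[:3,:3]@np.array([(u-p["cx"])/f,(v-p["cy"])/f,1]);o=T[:3,3];return o+d*(z-o[2])/d[2]
def w2px(n,P):
    p,T,f=par(n);c=T[:3,:3].T@(np.array(P)-T[:3,3]);return c[0]/c[2]*f+p["cx"],c[1]/c[2]*f+p["cy"]
def snap(n,fn):
    im=manip.camera(n);cv2.imwrite("pics/"+fn,im[:,:,::-1]);return im
def find(l,n):
    p,T,f=par(n);return [(np.round(T[:3,:3]@np.array(r["position"])+T[:3,3],4).tolist(),round(r["confidence"],2)) for r in manip.search_frame(l,n)[:2]]
E
python3 - <<'E'
from h import *
np.set_printoptions(precision=4,suppress=True)
for n in("top","side"):
    snap(n,n+"0.png");print(n,manip.camera_params(n))
    for l in("reset_box","shutter_dish","start_box","n_adapter","relay","battery_9v"): print(l,find(l,n))
o=manip.get_obs();print(o["clock"],o["tool_pos"],o["eef_rot"],o["force"])
E
```

```text
top {'vertical_fov': 42.26335857872491, 'cx': 307.4938242220188, 'cy': 237.70676138790046, 'cam_to_world': array([[-0.0215, -0.984 ,  0.1768,  0.4302],
       [-0.9991,  0.0277,  0.0328, -0.2178],
       [-0.0371, -0.176 , -0.9837,  0.9493],
       [ 0.    ,  0.    ,  0.    ,  1.    ]])}
reset_box [([0.495, -0.0997, 0.0552], 0.97)]
shutter_dish [([0.5037, -0.1295, 0.06], 0.72), ([0.7027, -0.403, 0.0197], 0.6)]
start_box [([0.5187, -0.2988, 0.0523], 0.63), ([0.6737, -0.2878, 0.0507], 0.53)]
n_adapter [([0.5581, -0.1152, 0.0443], 0.62)]
relay [([0.576, -0.3135, 0.0319], 0.58)]
battery_9v [([0.5425, -0.265, 0.0996], 0.79), ([0.5165, -0.2982, 0.0537], 0.53)]
side {'vertical_fov': 44.78768071992311, 'cx': 321.94141002073945, 'cy': 232.5211394954078, 'cam_to_world': array([[-0.8499, -0.2401,  0.469 ,  0.1939],
       [-0.5269,  0.3894, -0.7555,  0.4509],
       [-0.0013, -0.8892, -0.4575,  0.4916],
       [ 0.    ,  0.    ,  0.    ,  1.    ]])}
reset_box [([0.4821, -0.0681, 0.0573], 0.61), ([0.5037, -0.1281, 0.0627], 0.31)]
shutter_dish [([0.5056, -0.1302, 0.0656], 0.63)]
start_box [([0.5038, -0.2696, 0.041], 0.82)]
n_adapter [([0.5522, -0.1072, 0.0446], 0.67)]
relay [([0.5029, -0.132, 0.0627], 0.71), ([0.5062, -0.2483, 0.0672], 0.28)]
battery_9v [([0.5418, -0.2556, 0.081], 0.98), ([0.4844, -0.0685, 0.0526], 0.44)]
0.7 [ 0.2428 -0.603   0.2226] [[ 0.9276  0.3735  0.    ]
 [ 0.3735 -0.9276 -0.0001]
 [-0.      0.0001 -1.    ]] [-1.0825 -0.1798  0.561 ]
```

View pics/top0.png

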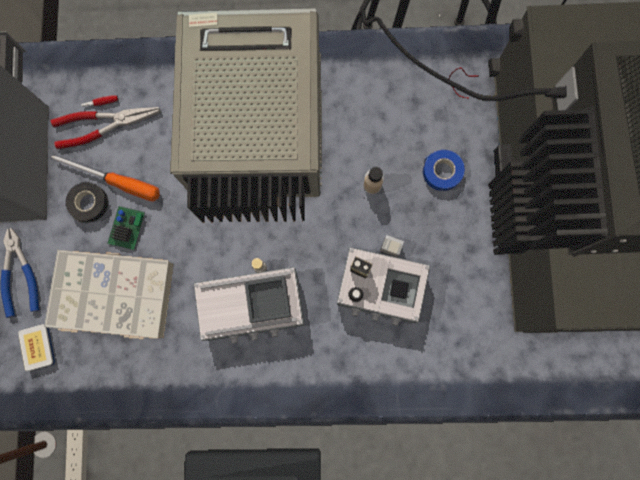

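View pics/side0.png

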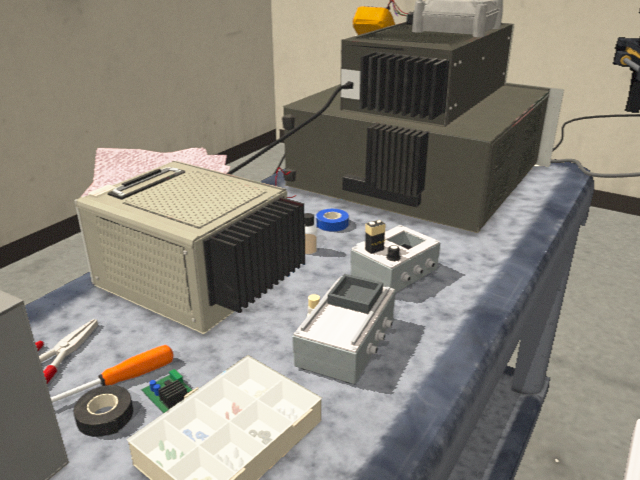

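The top view shows the reset box at about (195–302, 268–340), with its shutter tray at (247–297, 275–325) on the right half. The start box is at (340–430, 250–320), with the battery and knob on its left end. The side view agrees. I'll enlarge the reset box to get its yaw and the shutter position.

Run:
```python
import cv2
a=cv2.imread("pics/top0.png")[255:350,185:310]
cv2.imwrite("pics/crop.png",cv2.resize(a,None,fx=6,fy=6,interpolation=cv2.INTER_CUBIC))
from h import *
for u,v in((200,218),(305,220)): print(px2w("top",u,v,.1))
```

```text
[ 0.61531604 -0.03872014  0.1       ]
[ 0.60811711 -0.18651828  0.1       ]
```

View pics/crop.png

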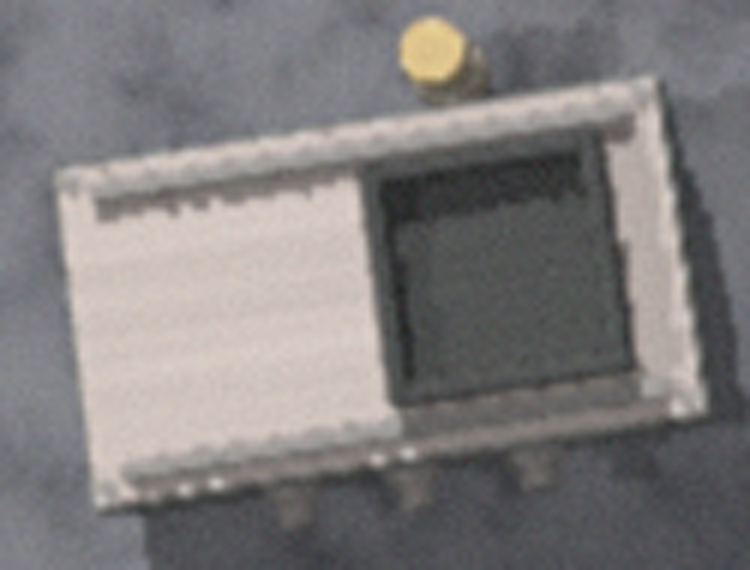

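The crop gives clear corners for the box top (z 55 mm) and the shutter rim (z 71 mm). I'll fit the pose from these. The heatsink front is at x of about 0.61, so the tool's long axis should lie along the box's y.

```bash
cat > fit.py <<'E'
from h import *
from scipy.optimize import least_squares
np.set_printoptions(precision=4,suppress=True)
B=[(60,175),(652,80),(703,410),(100,505)];S=[(365,170),(600,130),(632,370),(395,403)]
f=lambda c:(c[0]/6+185-.4,c[1]/6+255-.4)
b=np.array([px2w("top",*f(c),.055) for c in B])[:,:2];s=np.array([px2w("top",*f(c),.071) for c in S])[:,:2]
L=np.array([(42,75),(42,-75),(-42,-75),(-42,75)])/1e3;M=np.array([(29,29),(29,-29),(-29,-29),(-29,29)])/1e3
def R(t):return np.array([[np.cos(t),-np.sin(t)],[np.sin(t),np.cos(t)]])
def res(p):
    return np.r_[(L@R(p[2]).T+p[:2]-b).ravel(),((M+[0,-.035+p[3]])@R(p[2]).T+p[:2]-s).ravel()]
r=least_squares(res,[.49,-.1,.15,.01]);print("x y yaw open",r.x,"res mm",r.fun*1e3)
p=r.x;key=R(p[2])@[0,-.035]+p[:2];dish=R(p[2])@[0,-.035+p[3]]+p[:2]
print("key",key,"dish",dish,"yaxis",R(p[2])@[0,1])
o=manip.get_obs();E=np.array(o["eef_rot"]);d=np.r_[dish,.12]-o["tool_pos"]
print("tool shift to above dish mm",E.T@d*1e3)
ty=-R(p[2])@[0,1];want=np.column_stack([np.r_[R(p[2])@[1,0],0],np.r_[ty,0],[0,0,-1]])
print("turn deg/rad",cv2.Rodrigues(E.T@want)[0].ravel())
E
python3 fit.py
```

```text
x y yaw open [ 0.4974 -0.0996  0.1308  0.0043] res mm [ 1.7223  2.4496  1.8726 -2.1587 -1.9228 -2.3322 -2.3303  1.9547  1.2341
  1.1534  0.6991 -0.3121 -0.0505 -1.2055 -1.2244  0.4507]
key [ 0.502  -0.1343] dish [ 0.5014 -0.13  ] yaxis [-0.1304  0.9915]
tool shift to above dish mm [ 416.5794 -342.1507  102.5572]
turn deg/rad [0.0001 0.     0.252 ]
```

```bash
python3 -m creep '[[1,11,-17,0,0,0,0],[1,11,-17,0,0,0,0],[1,22,-35,0,0,0,0],[1,22,-35,0,0,0,0],[1,22,-35,0,0,0,0],[1,22,-35,0,0,0,0],[1,22,-12,0,0,0,0],[1,40,-22,0,0,0,0],[1,40,-22,0,0,0,0],[1,40,-22,0,0,0,0],[1,40,-22,0,0,0,0],[1,40,-22,0,0,0,0]]' 10; python3 -m creep '[[1,30,-16,0,0,0,0],[1,30,-16,0,0,0,0],[1,20,-10,0,0,0,0.126],[1,0,0,0,0,0,0.126],[1,0,0,0,0,0,0],[1,0,0,0,0,0,0]]'; python3 fit.py
```

```text
clock: 1.9
tool_pos: [0.4411, -0.2029, 0.223]
eef_rot: [[0.928, 0.373, 0.001], [0.373, -0.928, -0.001], [0.0, 0.001, -1.0]]
force: [0.6, -0.6, 0.5]
gripper_width: 0.03
grip_force: 0.0
clock: 2.5
tool_pos: [0.4984, -0.136, 0.2225]
eef_rot: [[0.991, 0.133, -0.0], [0.133, -0.991, -0.0], [-0.0, 0.0, -1.0]]
force: [-0.7, -0.4, -0.3]
gripper_width: 0.004
grip_force: 0.0
x y yaw open [ 0.4974 -0.0996  0.1308  0.0043] res mm [ 1.7223  2.4496  1.8726 -2.1587 -1.9228 -2.3322 -2.3303  1.9547  1.2341
  1.1534  0.6991 -0.3121 -0.0505 -1.2055 -1.2244  0.4507]
key [ 0.502  -0.1343] dish [ 0.5014 -0.13  ] yaxis [-0.1304  0.9915]
tool shift to above dish mm [  3.7808  -5.5806 102.5365]
turn deg/rad [0.0004 0.0003 0.0023]
```

```bash
python3 -m creep '[[1,4,-6,30,0,0,0],[1,0,0,40,0,0,0],[1,0,0,40,0,0,0],[1,0,0,27,0,0,0],[1,0,0,0,0,0,0],[1,0,0,0,0,0,0]]'
python3 - <<'E'
from h import *
a=snap("side","s1.png")[230:400,260:440];t=snap("top","t1.png")[215:350,185:365]
cv2.imwrite("pics/c1.png",np.hstack([cv2.resize(a,(400,378)),cv2.resize(t,(400,378))])[:,:,::-1])
print(w2px("side",manip.get_obs()["tool_pos"]))
E
```

```text
clock: 3.1
tool_pos: [0.5019, -0.1296, 0.0861]
eef_rot: [[0.991, 0.131, -0.0], [0.131, -0.991, -0.0], [-0.0, 0.0, -1.0]]
force: [0.5, 0.6, 0.5]
gripper_width: 0.007
grip_force: 0.0
(np.float64(354.8794887118198), np.float64(277.09548848494046))
```

View pics/c1.png

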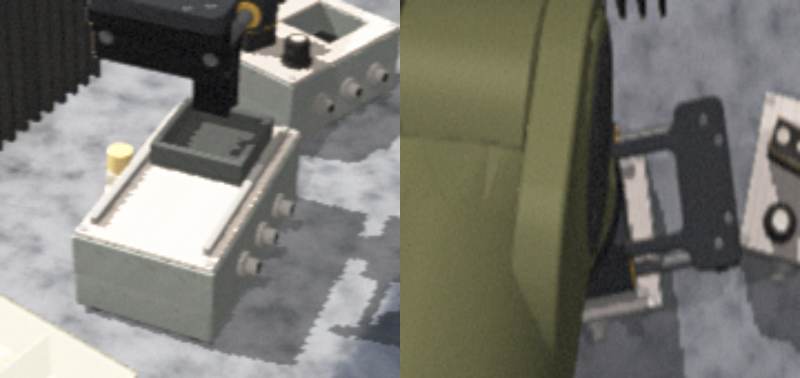

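The side view shows the fingertips centred over the tray, and the TCP projects to (355, 277), matching the picture. I'll lower into the dish and slide it open.

```bash
python3 -m creep '[[1,0,0,10,0,0,0],[1,0,0,8,0,0,0],[1,0,0,5,0,0,0],[1,0,0,0,0,0,0],[1,0,0,0,0,0,0]]'; python3 -m creep '[[1,0,-3,0,0,0,0],[1,0,-3,0,0,0,0],[1,0,-3,0,0,0,0],[1,0,-3,0,0,0,0],[1,0,-3,0,0,0,0],[1,0,-3,0,0,0,0]]'
```

```text
clock: 3.7
tool_pos: [0.5018, -0.129, 0.0624]
eef_rot: [[0.991, 0.131, -0.0], [0.131, -0.991, 0.0], [-0.0, -0.0, -1.0]]
force: [-0.0, -0.6, 0.4]
gripper_width: 0.004
grip_force: 0.0
clock: 4.3
tool_pos: [0.4997, -0.1119, 0.0626]
eef_rot: [[0.991, 0.13, 0.001], [0.13, -0.991, -0.002], [0.0, 0.002, -1.0]]
force: [0.8, -3.4, -0.7]
gripper_width: 0.003
grip_force: 1.5
```

```bash
python3 -m creep '[[1,0,-4,0,0,0,0],[1,0,-4,0,0,0,0],[1,0,-4,0,0,0,0],[1,0,-4,0,0,0,0],[1,0,-4,0,0,0,0],[1,0,-4,0,0,0,0],[1,0,-4,0,0,0,0],[1,0,-4,0,0,0,0],[1,0,-4,0,0,0,0],[1,0,-4,0,0,0,0],[1,0,-4,0,0,0,0],[1,0,-2,0,0,0,0]]'; python3 -m creep '[[1,0,-2,0,0,0,0],[1,0,-2,0,0,0,0]]'
```

```text
clock: 5.5
tool_pos: [0.4935, -0.0651, 0.0626]
eef_rot: [[0.991, 0.131, -0.0], [0.131, -0.991, -0.0], [-0.0, 0.0, -1.0]]
force: [1.0, -3.3, 0.3]
gripper_width: 0.005
grip_force: 1.5
clock: 5.7
tool_pos: [0.493, -0.0616, 0.0626]
eef_rot: [[0.991, 0.13, 0.0], [0.13, -0.991, -0.0], [0.0, 0.0, -1.0]]
force: [0.3, -3.0, 0.7]
gripper_width: 0.007
grip_force: 1.5
```

```bash
for i in 1; do python3 -m creep '[[1,0,-1,0,0,0,0],[1,0,-1,0,0,0,0]]'; python3 -m creep '[[1,0,-1,0,0,0,0],[1,0,-1,0,0,0,0]]';done|grep -E "pos|force:"
```

```text
tool_pos: [0.4928, -0.0597, 0.0626]
force: [0.3, -3.1, 2.2]
grip_force: 1.5
tool_pos: [0.4925, -0.0577, 0.0626]
force: [-0.3, -2.8, 2.1]
grip_force: 1.5
```

```bash
python3 -m creep '[[1,0,-1,0,0,0,0],[1,0,-1,0,0,0,0]]'|grep -E "pos|^force:";python3 -m creep '[[1,0,-1,0,0,0,0],[1,0,0,0,0,0,0]]'|grep -E "pos|^force:"
```

```text
tool_pos: [0.4922, -0.0557, 0.0626]
force: [0.0, -3.9, 1.8]
tool_pos: [0.4921, -0.0545, 0.0626]
force: [0.4, -2.8, 1.5]
```

```bash
python3 -m creep '[[1,0,-1,0,0,0,0],[1,0,0,0,0,0,0]]'|grep -E "pos|^force:"
```

```text
tool_pos: [0.492, -0.0536, 0.0626]
force: [0.3, -3.2, 1.5]
```

```bash
python3 -m creep '[[1,0,-1,0,0,0,0],[1,0,-1,0,0,0,0]]'|grep -E "pos|^force:";python3 -m creep '[[1,0,-1,0,0,0,0],[1,0,0,0,0,0,0]]'|grep -E "pos|^force:"
python3 - <<'E'
from h import *
a=snap("side","s2.png")[230:400,260:440]
cv2.imwrite("pics/c2.png",cv2.resize(a,None,fx=3,fy=3)[:,:,::-1])
E
```

```text
tool_pos: [0.4919, -0.053, 0.0626]
force: [0.6, -7.9, 0.9]
tool_pos: [0.4919, -0.053, 0.0626]
force: [1.5, -7.5, 1.4]
```

View pics/c2.png

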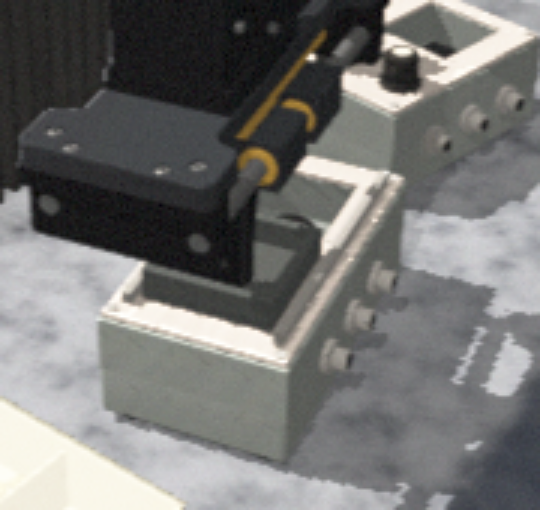

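The shutter has stopped at its end stop: the TCP is steady, the force is rising, and the well is uncovered in the picture. I'll back off, lift, and move over the key.

```bash
python3 -m creep '[[1,0,4,0,0,0,0],[1,0,5,0,0,0,0],[1,0,0,-15,0,0,0],[1,0,0,-12,0,0,0],[1,0,25,0,0,0,0],[1,0,30,0,0,0,0],[1,0,20,0,0,0,0],[1,0,0,0,0,0,0],[1,0,0,0,0,0,0]]'
python3 - <<'E'
from h import *
a=snap("side","s3.png")[230:350,290:440]
cv2.imwrite("pics/c3.png",cv2.resize(a,None,fx=5,fy=5)[:,:,::-1])
o=manip.get_obs();t=.1308;d=np.array(o["tool_pos"])[:2]-[.4974,-.0996];print("box xy",d@[np.cos(t),np.sin(t)],d@[-np.sin(t),np.cos(t)])
E
```

```text
clock: 8.05
tool_pos: [0.5025, -0.1331, 0.0896]
eef_rot: [[0.991, 0.13, -0.0], [0.13, -0.991, 0.001], [-0.0, -0.001, -1.0]]
force: [0.8, 1.1, -0.6]
gripper_width: 0.009
grip_force: 0.0
box xy 0.0007870641679200456 -0.033202187625327
```

View pics/c3.png

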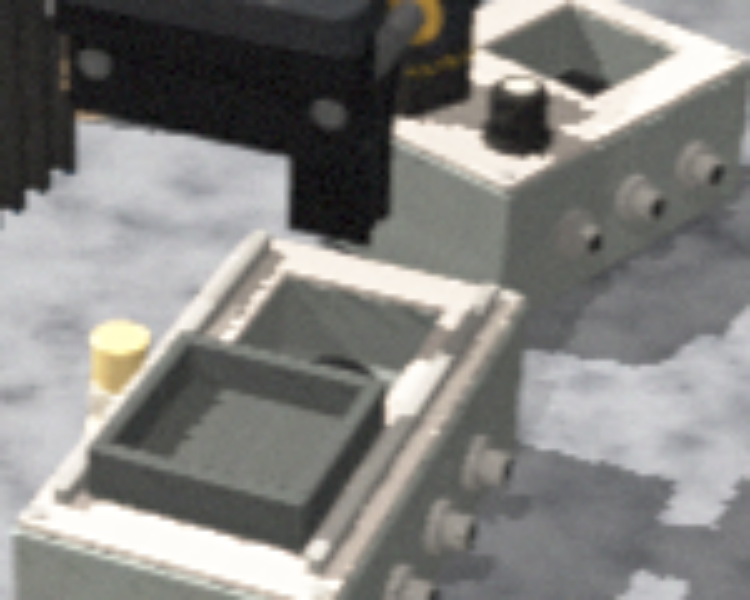

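The well is fully open and the tip is above it; the adapter and shutter are standing undisturbed. Next I'll go down onto the key.

```bash
python3 -m creep '[[1,-1,1,12,0,0,0],[1,0,0,15,0,0,0],[1,0,0,12,0,0,0],[1,0,0,7,0,0,0],[1,0,0,3,0,0,0],[1,0,0,0,0,0,0]]'|grep -E "pos|^force:"; python3 -m creep '[[1,0,0,2,0,0,0],[1,0,0,2,0,0,0],[1,0,0,1,0,0,0],[1,0,0,0,0,0,0]]'|grep -E "clock|pos|^force:"
```

```text
tool_pos: [0.5013, -0.1349, 0.0399]
force: [-0.3, -0.8, 0.5]
clock: 9.1
tool_pos: [0.5023, -0.1353, 0.036]
force: [0.1, -0.1, 3.0]
```

```bash
python3 -m creep '[[1,0,0,1,0,0,0],[1,0,0,1,0,0,0],[1,0,0,1,0,0,0],[1,0,0,1,0,0,0],[1,0,0,0,0,0,0]]'|grep -E "clock|pos|^force:"
```

```text
clock: 9.6
tool_pos: [0.5023, -0.1353, 0.0332]
force: [-2.9, 2.4, 13.5]
```

```bash
python3 -m creep '[[1,0,0,1,0,0,0],[1,0,0,1,0,0,0],[1,0,0,0,0,0,0]]'|grep -E "clock|pos|^force:"
```

```text
clock: 9.9
tool_pos: [0.5024, -0.1353, 0.0328]
force: [-8.3, 1.6, 25.9]
```

The key is at its end stop (z 33 mm, force rising steeply). I'll ease off a little and hold.

```bash
python3 -m creep '[[1,0,0,-1,0,0,0],[1,0,0,0,0,0,0],[1,0,0,0,0,0,0],[1,0,0,0,0,0,0],[1,0,0,0,0,0,0],[1,0,0,0,0,0,0],[1,0,0,0,0,0,0]]'|grep -E "clock|pos|^force:"; python3 -m creep '[[1,0,0,-2,0,0,0],[1,0,0,-4,0,0,0],[1,0,0,-8,0,0,0],[1,0,0,-15,0,0,0],[1,0,0,-15,0,0,0],[1,0,0,-13,0,0,0],[1,0,0,0,0,0,0],[1,0,0,0,0,0,0]]'
```

```text
clock: 10.6
tool_pos: [0.5023, -0.1353, 0.033]
force: [-5.7, 1.7, 20.4]
clock: 11.4
tool_pos: [0.5018, -0.1354, 0.088]
eef_rot: [[0.991, 0.13, 0.001], [0.13, -0.991, -0.001], [0.001, 0.001, -1.0]]
force: [-0.2, -0.8, -0.3]
gripper_width: 0.002
grip_force: 0.0
```

```bash
python3 -m creep '[[1,0,-20,0,0,0,0],[1,0,-28,0,0,0,0],[1,0,-18,0,0,0,0],[1,0,0,0,0,0,0],[1,0,0,10,0,0,0],[1,0,0,10,0,0,0],[1,0,0,5,0,0,0],[1,0,0,0,0,0,0]]'; python3 -m creep '[[1,0,5,0,0,0,0],[1,0,4,0,0,0,0],[1,0,3,0,0,0,0],[1,0,3,0,0,0,0],[1,0,3,0,0,0,0],[1,0,3,0,0,0,0]]'
```

```text
clock: 12.2
tool_pos: [0.4919, -0.0703, 0.0609]
eef_rot: [[0.992, 0.129, -0.003], [0.129, -0.992, 0.001], [-0.003, -0.001, -1.0]]
force: [0.3, -0.1, 0.2]
gripper_width: 0.007
grip_force: 0.0
clock: 12.8
tool_pos: [0.496, -0.09, 0.0628]
eef_rot: [[0.991, 0.131, 0.0], [0.131, -0.991, 0.001], [0.0, -0.0, -1.0]]
force: [-1.1, 3.7, 1.9]
gripper_width: 0.006
grip_force: 1.6
```

```bash
python3 -m creep '[[1,0,4,0,0,0,0],[1,0,5,0,0,0,0],[1,0,5,0,0,0,0],[1,0,5,0,0,0,0],[1,0,5,0,0,0,0],[1,0,5,0,0,0,0],[1,0,5,0,0,0,0],[1,0,5,0,0,0,0],[1,0,5,0,0,0,0],[1,0,4,0,0,0,0],[1,0,3,0,0,0,0],[1,0,2,0,0,0,0]]'|grep -E "pos|^force:"; python3 -m creep '[[1,0,1,0,0,0,0],[1,0,1,0,0,0,0],[1,0,1,0,0,0,0],[1,0,1,0,0,0,0]]'|grep -E "pos|^force:"
```

```text
tool_pos: [0.5028, -0.1434, 0.0625]
force: [0.8, 3.6, 2.2]
tool_pos: [0.5032, -0.147, 0.0625]
force: [2.1, 3.1, 2.1]
```

```bash
python3 -m creep '[[1,0,1,0,0,0,0],[1,0,1,0,0,0,0],[1,0,1,0,0,0,0]]'|grep -E "pos|^force:"; python3 -m creep '[[1,0,1,0,0,0,0],[1,0,0,0,0,0,0]]'|grep -E "pos|^force:"
```

```text
tool_pos: [0.5034, -0.1483, 0.0625]
force: [0.9, 8.6, 2.7]
tool_pos: [0.5035, -0.1483, 0.0625]
force: [0.3, 8.5, 3.5]
```

```bash
python3 -m creep '[[1,0,1,0,0,0,0],[1,0,0,0,0,0,0]]'|grep -E "pos|^force:"; python3 -m creep '[[1,0,1,0,0,0,0],[1,0,0,0,0,0,0]]'|grep -E "pos|^force:"
```

```text
tool_pos: [0.5034, -0.1484, 0.0624]
force: [0.1, 9.9, 4.9]
tool_pos: [0.5034, -0.1484, 0.0624]
force: [-0.5, 11.4, 5.0]
```

```bash
python3 -m creep '[[1,0,-5,0,0,0,0],[1,0,-6,0,0,0,0],[1,0,-4,0,0,0,0],[1,0,0,-10,0,0,0],[1,0,0,-30,0,0,0],[1,0,0,-40,0,0,0],[1,0,0,-40,0,0,0],[1,0,0,-30,0,0,0],[1,0,0,0,0,0,0]]'; python3 -m creep '[[1,-20,10,0,0,0,0],[1,-40,22,0,0,0,0],[1,-40,22,0,0,0,0],[1,-20,22,0,0,0,0],[1,-15,40,0,0,0,0],[1,0,20,0,0,0,0],[1,0,0,0,0,0,0]]'
python3 - <<'E'
from h import *
a=snap("side","s4.png")[200:380,270:450];t=snap("top","t4.png")[215:350,185:365+75]
cv2.imwrite("pics/c4.png",np.vstack([cv2.resize(a,(300,300)),cv2.resize(t[:, :180],(300,300))])[:,:,::-1])
E
```

```text
clock: 16.2
tool_pos: [0.5049, -0.1394, 0.2183]
eef_rot: [[0.992, 0.13, 0.009], [0.13, -0.992, -0.004], [0.008, 0.005, -1.0]]
force: [0.5, 0.7, -0.2]
gripper_width: 0.005
grip_force: 0.0
clock: 16.9
tool_pos: [0.3842, -0.294, 0.2121]
eef_rot: [[0.992, 0.125, -0.001], [0.125, -0.992, -0.0], [-0.001, 0.0, -1.0]]
force: [0.5, 0.6, 0.4]
gripper_width: 0.006
grip_force: 0.0
```

View pics/c4.png

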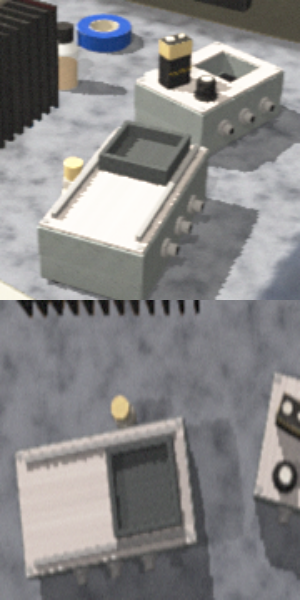

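The shutter is shut, about 11 mm from the box's end as expected. The adapter, battery and knob are all standing in place, and the robot is clear.

```bash
python3 -c "
from plant import manip
print(manip.close_job())"
```

```text
the job is handed in; nothing more can be done
None
```

The job is handed in at about 17 s: I slid the shutter fully open, held the round key at its bottom stop for about a second and released it, then slid the shutter back to its closed stop; the square key was never approached, and the last pictures show the nearby loose things still standing.

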